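# Cover the glued boards and nip them in the lever press

## Task

The pile of freshly glued sample boards on the press's pulled-out bed has to be nipped. Lay the wooden pressing board flat and square on top of the pile, batten upward, setting it down gently because nobody knows how tall the pile is; then push the bed fully home under the press, draw the red lever down until the press bears firmly on the pressing board without forcing it, hold it pressed for a second, and ease the lever slowly all the way back up. Leave the covered pile in the press and do not disturb the other things on the table.

Things in the scene. Friction and masses are not known exactly. Their poses are not given: they have to be found in the camera images.
- caul_mid (a point): the pressing board (loose, 0.2 to 0.35 kg): brown wooden plate 130 (x) x 90 (y) x 12 mm with a pale batten 110 (x) x 36 (y) x 36 mm along the middle of its top; 48 mm tall in all; starts flat on the table, batten up. Point at its centre, 24 mm above its underside; x along the batten, z up. Grip across the batten (along y), 36 mm above the underside, fingertips clear of the plate
- press: green bench lever press, bolted down, place and yaw vary. Origin on the table below the ram's axis; x from its open front to its rear column, z up. Base 410 mm long (from 250 mm before the origin), 150 wide, 25 high. The head starts 58 mm before the origin, is 80 wide (spring drum to 76 mm on the left, y+) and spans heights 175 to 285 mm. Lever on the right (y-), its bar at y = -135 mm
- ram: the ram under the head: a 25 mm square bar with a spring-cushioned round foot of 44 mm diameter; origin at the centre of the foot's underside, 140 mm above the table at rest. It comes down 42 mm per rad of the lever; once on something the foot yields about 1 mm per 12 N
- pile: the pile of glued, paper-faced boards, 126 (x) x 86 (y) mm, that lies on the bed and moves with it. Origin at the pile's centre on the bed's top, 37 mm above the table; axes as the press. The height of the pile is not known: its top is 16 to 42 mm above this origin. The boards stay put on the bed
- bed (a joint): how far the sliding bed is pulled out towards the robot, m: 0 is fully home against its stop with the pile right under the ram, 0.135 fully out. It starts out, slides along the press's x with about 4 N of friction and stays where it is left
- bed_front (a point): centre of the front face of the bed's upright front plate, 108 mm wide, reaching from 27 to 77 mm above the table; the point is 52 mm above the table and 120 mm in front of the pile's centre. Push here along the press's x. The base reaches under it, 25 mm high; guide strips 41 mm high lie beside the bed, 57 to 70 mm from its middle
- lever (a joint): angle of the lever, rad: 0 fully up (0.55 rad above level, pointing to the press's front, held on a stop by its return spring), growing as it is drawn down, 1.2 at the lower stop. The spring takes 1 to 5 N at the grip and throws the lever back if let go. With the foot on something, press force = about 5 x the push beyond the spring: 8 to 15 N more (15 to 30 mm further) at the grip is firm
- lever_grip (a point): middle of the red grip at the lever's end: a level round bar, 24 mm diameter, 100 mm long along the press's y, 195 mm to the right of the ram's axis; it can be pushed down from above. It swings on a radius of 210 mm about the lever's level hinge axis, which runs along the press's y 55 mm behind the ram's axis and 215 mm above the table; the grip goes from 325 mm above the table (lever up) to 88 mm
- brush_pot: bystander: black pot of brushes, 76 mm diameter, 110 mm high (brushes to 230 mm), origin under its centre
- can_blue: bystander: steel can with a blue cap, 66 mm diameter, 110 mm high, origin under its centre
- can_plain: bystander: steel can with a paper label, 72 mm diameter, 100 mm high, origin under its centre
- bowl_a: bystander: red bowl, 116 mm diameter, 50 mm high, origin under its centre
- bowl_b: bystander: dark red bowl, 110 mm diameter, 50 mm high, origin under its centre
- spool: bystander: white thread spool, 56 mm diameter, 98 mm high, origin under its centre
- work_board: bystander: pale wooden work board 300 (x) x 62 (y) mm with a green comb on it, 18 mm high in all, lying in front of the robot's base, origin under its centre
- ink_box: bystander: purple box 120 (x) x 55 (y) x 57 mm, origin under its centre
There are look-alikes about, which are no part of the job. Leave any green or pink look-alike of the part that bears caul_mid alone.

How it is judged:
On the way, in this order (a step that is already met when the one before it is completed fails the run):
1. the pressing board lies flat and square on the pile, let go, with the bed still out (horizontal distance between caul_mid and pile below 0.014 m and angle between the x axis of caul_mid and the x axis of pile, either way round below 0.12 rad and angle between caul_mid's own z axis and vertical below 0.06 rad and contact force between caul and pile above 0.8 N and contact force between the fingers and caul below 0.2 N and value of joint bed above 0.05 m), for 0.2 s.
2. the bed is pushed fully home (value of joint bed below 0.004 m), for 0.1 s.
3. the press bears firmly on the pressing board, which lies on the pile under it, for a second (contact force between ram and caul above 25 N and contact force between caul and pile above 25 N and value of joint bed below 0.005 m), for 0.9 s.
At the end, for the whole second after the job is handed in: The lever is fully up again (within 0.05 rad), the bed fully home (within 5 mm), and the pressing board lies at rest on the pile, batten up, flat (within 0.06 rad), its centre within 16 mm of the pile's and square with it (within 0.13 rad) (value of joint lever below 0.05 rad and value of joint bed below 0.005 m and horizontal distance between caul_mid and pile below 0.016 m and angle between the x axis of caul_mid and the x axis of pile, either way round below 0.13 rad and angle between caul_mid's own z axis and vertical below 0.06 rad and contact force between caul and pile above 0.8 N and linear speed of caul below 0.02 m/s); the robot touches nothing.
It fails at once if the pressing board is rammed on the pile (over 80 N between them without the press) (contact force between caul and pile above 80 N and contact force between ram and caul below 1 N).
It fails at once if the pressing board is dropped (it falls free faster than 0.25 m/s) (linear speed of caul above 0.25 m/s and contact force between the fingers and caul below 0.1 N and contact force between caul and pile below 0.1 N).
It fails at once if the lever flies back faster than 2 rad/s (0.4 m/s at its grip) (velocity of joint lever below -2 rad/s).
It fails at once if the press is forced: over 150 N on the pressing board (contact force between ram and caul above 150 N).
It fails at once if a bystander is pushed more than 30 mm or tipped (distance of any of brush_pot, can_blue, can_plain, bowl_a, bowl_b, spool, work_board, ink_box from where it was at the start of the episode above 0.03 m or angle between any of brush_pot, can_blue, can_plain, spool's own z axis and vertical above 0.5 rad).
It also fails if it takes over 72 s, if anything falls off the work surface, if the arm or the gripper's body presses on something with over 40 N, if the wrist force passes 120 N, or if a joint passes its speed limit or range.

## Robot

A 6-joint arm with a two-finger parallel gripper is mounted at the origin on the work surface. World frame = base frame: x ahead of the robot, y to its left, z up, the work surface at z = 0. Lengths are in m, angles in rad, forces in N, time in s.
With the tool pointing down it reaches from about 0.35 to 0.975 m from the base axis. Payload 4.9 kg.
Tool frame: the origin (TCP) lies midway between the tips of the shut fingers; the grasp point (between the pads) lies 19 mm behind it; z points along the fingers, y is the direction in which the jaws open and shut (so a half turn about z gives the same grasp; the last joint's range is limited). The gripper opens to 85 mm and grips with 20 to 120 N. Pads are 22 mm wide; open, the fingers measure 114 mm over their backs; the gripper's body (76 mm by 85 mm) begins 54 mm behind the grasp point. The pads swing forward as they close: fully open they stand 13 mm farther back than shut.
Start: joints at [1.098, 0.053, 1.613, -0, 1.476, -0.119], TCP at [0.217, 0.586, 0.231] pointing down, gripper open.
Joint ranges: [-3.01, 3.01], [-1.01, 2.22], [0.06, 2.58], [-1.02, 4.17], [0.09, 2.62], [-3.14, 3.14]. Speed limits (rad/s): [2.57, 2.57, 3.14, 3.14, 3.14, 3.14].

## Interface

Orientations are given as a rotation vector (axis times angle).
In Python, from station import ctrl gives the robot as it stands.
- The arm moves only by the tool play_rows, never from a script. Its argument "motion" is a list that holds one entry, the list of rows, each a list of 7 numbers: the closure, from -1 (fully open) to 1 (shut), then the shift along the tool's x, y, z in cm, then the turn, a rotation vector about the tool's x, y, z in degrees. A call has 1 to 20 rows; each row is the pose to reach, as a shift and turn from the pose measured when the call began, along the tool's axes at that moment; what a row does not reach only later rows make up. A row lasts 1/8 s, in which the tool goes at most 62.5 mm and 10.7 degrees, less where a joint would pass 70% of its speed; a pose out of reach is approached as far as the arm can. A call with a gripper value outside its range is refused whole. The fingers move at their own pace and stop on an object; "newtons" is the grip in N (left out, the last holds). Time passes only in rows, so rows that repeat a pose let the fingers close. It gives the time, the measured TCP pose, the force and the opening at its end, in the units of the state.
- ctrl.get_obs(): the state, without advancing time (a new reading comes with each control period).
- ctrl.get_image(name): name is "scene" or "top" or "wrist"; returns a dict with "color" (420x560x3 uint8, red, green, blue), "mtx" (3x3 intrinsics, pixels), "T" (4x4, takes a point from camera to world coordinates). Camera axes: x right, y up, looking along -z (the intrinsics and any distortion apply to the point x, -y, -z); pixel columns grow to the right and rows downward; lengths in m; the calibration is good to about 2 mm. A picture is of the moment at which its call begins. There is no depth.
- ctrl.finish_job(): hands the job in, once; it reports no verdict.
The state is a dict: "t": time; "q": joint angles; "dq": joint speeds; "effort": joint torques, N m; "tool_pos": TCP position; "tool_rot": TCP orientation; "contact_force": force on the tool from outside, world axes, zero at the start; "wrist_torque": the same for the moment, N m; "opening": finger opening in m.
Only numpy, scipy, OpenCV 4.12 (cv2) and the standard library are available. Lean on these libraries where they do the work, as an engineer would, in place of code of your own. Each camera call takes 0.05 s, during which the arm holds its last target.

## Working session

There is one attempt and no reset: what is moved stays moved. The work goes in short steps, Python scripts to look and compute and a tool call to move; the robot and the scene stay as the last step left them, time stands still between calls to the robot, and variables do not carry over. Pictures are saved under pics/ and viewed, and the job is handed in when it is done.

Besides the shell and the picture viewer there is one more tool, called after "Request:" by a JSON object that holds its "method" and its "body", one argument or row to a line. play_rows: Moves the arm, as the interface text tells. Its arguments: {"type":"object","properties":{"motion":{"type":"array"},"newtons":{"type":"number"}},"required":["motion"]}

```bash
mkdir -p pics; ls; python3 - <<'E'
from station import ctrl
import cv2
o=ctrl.get_obs(); print(o)
for n in ["scene","top","wrist"]:
    im=ctrl.get_image(n); cv2.imwrite(f"pics/{n}0.png",im["color"][:,:,::-1]); print(n,im["mtx"].round(1).tolist(),im["T"].round(3).tolist(), im.keys())
E
```

```text
pics
{'t': 0.0, 'q': array([ 1.09804435e+00,  5.33641503e-02,  1.61427556e+00, -2.26709295e-05,
        1.47598932e+00, -1.19012321e-01]), 'dq': array([ 0.00104641,  0.00119766, -0.00209161, -0.00027238,  0.00109183,
       -0.00014013]), 'effort': array([-2.19145863e-03, -3.93681943e+01, -3.70172060e+01, -3.12323000e-04,
        6.98476390e-03,  2.59572055e-06]), 'tool_pos': array([0.21623691, 0.58574806, 0.23006951]), 'tool_rot': array([-5.52656108e-01, -3.09201736e+00,  3.06950245e-03]), 'contact_force': array([-0.27102283, -0.20843273, -0.07074342]), 'wrist_torque': array([ 0.02252662, -0.00036983, -0.0345654 ]), 'opening': 0.08580665178832082}
scene [[452.5, 0.0, 274.9], [0.0, 452.5, 210.8], [0.0, 0.0, 1.0]] [[-0.703, -0.499, 0.506, 1.147], [0.711, -0.508, 0.487, 0.614], [0.014, 0.702, 0.712, 1.083], [0.0, 0.0, 0.0, 1.0]] dict_keys(['color', 'mtx', 'T'])
top [[414.3, 0.0, 282.3], [0.0, 414.3, 211.4], [0.0, 0.0, 1.0]] [[0.008, 0.985, -0.174, 0.257], [-1.0, 0.009, 0.006, 0.004], [0.007, 0.174, 0.985, 1.554], [0.0, 0.0, 0.0, 1.0]] dict_keys(['color', 'mtx', 'T'])
wrist [[301.6, 0.0, 284.5], [0.0, 301.6, 208.7], [0.0, 0.0, 1.0]] [[0.346, -0.9, -0.263, 0.149], [0.938, 0.332, 0.098, 0.611], [-0.001, -0.281, 0.96, 0.372], [0.0, 0.0, 0.0, 1.0]] dict_keys(['color', 'mtx', 'T'])
```

View pics/scene0.png

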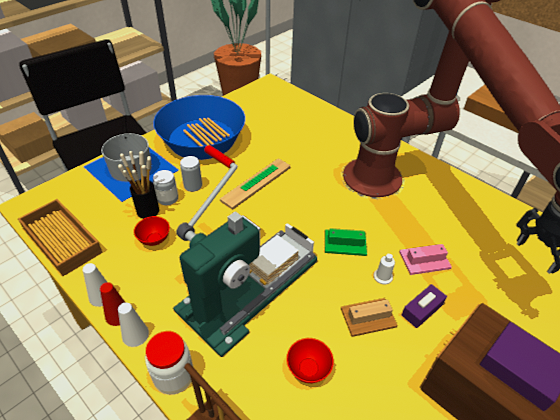

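View pics/top0.png

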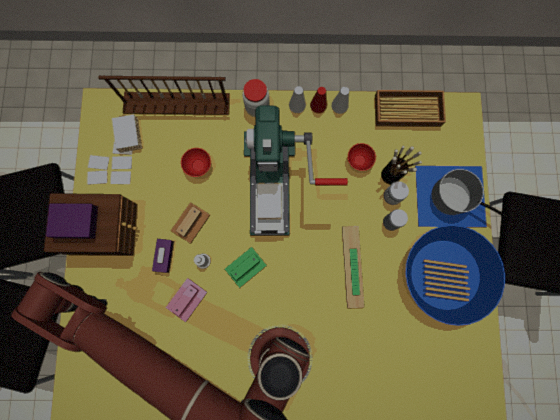

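View pics/wrist0.png

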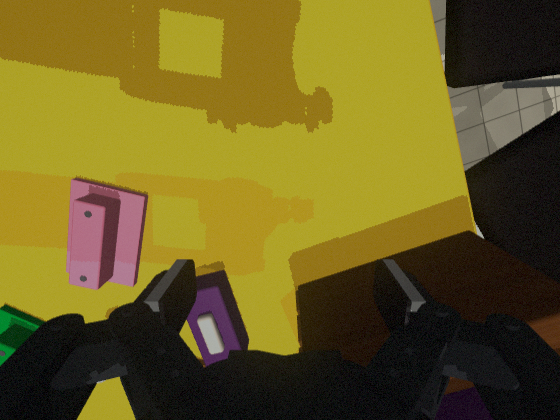

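The scene picture shows the wooden board at about (368,315), with the spool, purple box and bowl around it. The press is at about (230,290) with its bed out. In the top picture the board is at (190,222), the pile at (268,205) and the red grip at (331,182). Next I'll enlarge these.

```bash
cat > h.py <<'E'
import numpy as np, cv2
from station import ctrl
from scipy.spatial.transform import Rotation as R
def ray(im,uv):
    uv=np.atleast_2d(np.asarray(uv,float)); M=im["mtx"]
    d=np.c_[(uv[:,0]-M[0,2])/M[0,0],-(uv[:,1]-M[1,2])/M[1,1],-np.ones(len(uv))]
    return im["T"][:3,3], d@im["T"][:3,:3].T
def onz(im,uv,z):
    o,d=ray(im,uv); return o+d*((z-o[2])/d[:,2])[:,None]
def proj(im,P):
    P=np.atleast_2d(P); c=(P-im["T"][:3,3])@im["T"][:3,:3]; M=im["mtx"]
    return np.c_[M[0,0]*c[:,0]/-c[:,2]+M[0,2],M[1,1]*-c[:,1]/-c[:,2]+M[1,2]]
def tri(ims,uvs):
    A=np.zeros((3,3));b=np.zeros(3)
    for im,uv in zip(ims,uvs):
        o,d=ray(im,uv); d=d[0]/np.linalg.norm(d[0]); Q=np.eye(3)-np.outer(d,d); A+=Q;b+=Q@o
    p=np.linalg.solve(A,b); return p,[proj(im,p)[0]-uv for im,uv in zip(ims,uvs)]
def crop(im,x0,y0,x1,y1,s,fn):
    c=cv2.resize(im["color"][y0:y1,x0:x1,::-1],None,fx=s,fy=s,interpolation=cv2.INTER_CUBIC)
    for k in range((x0+9)//10*10,x1,10): cv2.putText(c,str(k),((k-x0)*s,8),0,.3,(0,0,0),1); cv2.line(c,((k-x0)*s,10),((k-x0)*s,14),(0,0,0),1)
    for k in range((y0+9)//10*10,y1,10): cv2.putText(c,str(k),(0,(k-y0)*s+4),0,.3,(0,0,0),1)
    cv2.imwrite(fn,c)
E
python3 - <<'E'
from h import *
t=ctrl.get_image("top");s=ctrl.get_image("scene")
crop(t,165,200,215,245,14,"pics/tb.png")
crop(t,235,90,355,245,4,"pics/tp.png")
crop(s,330,285,410,345,9,"pics/sb.png")
crop(s,170,130,330,360,3,"pics/sp.png")
E
```

```text
(no output)
```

View pics/tb.png

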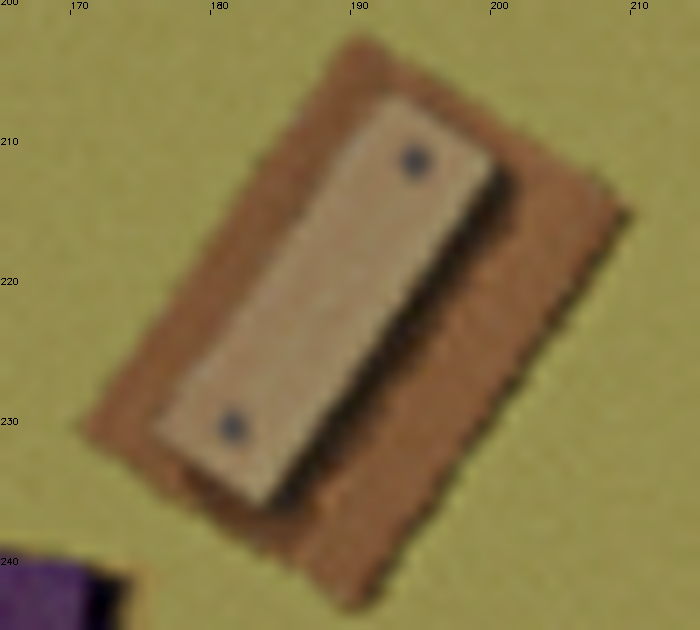

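View pics/tp.png

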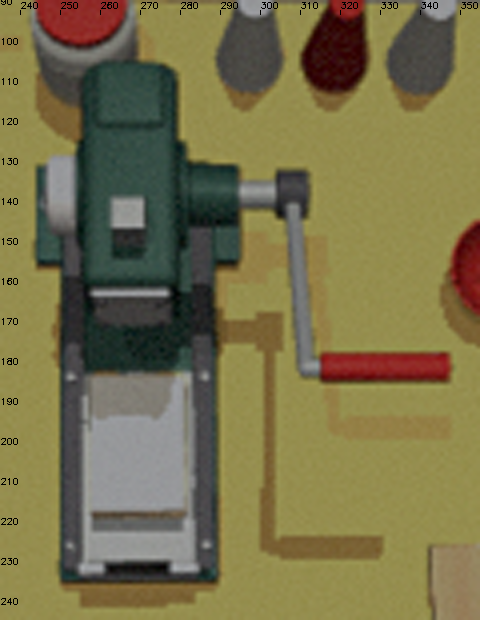

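View pics/sb.png

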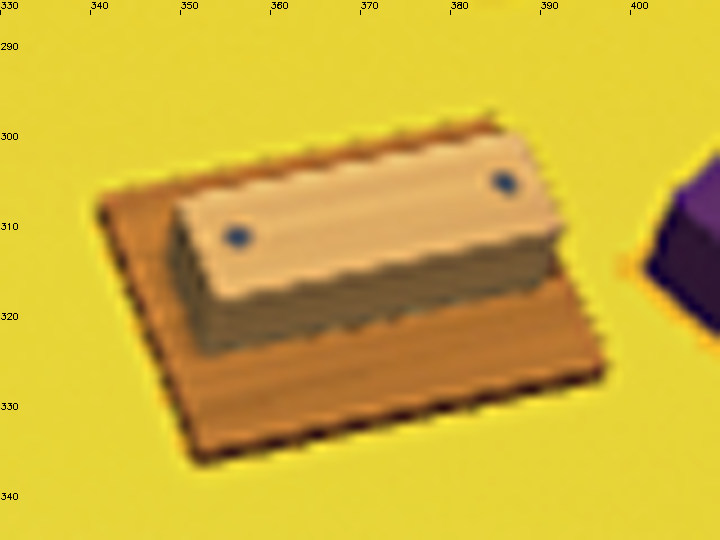

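View pics/sp.png

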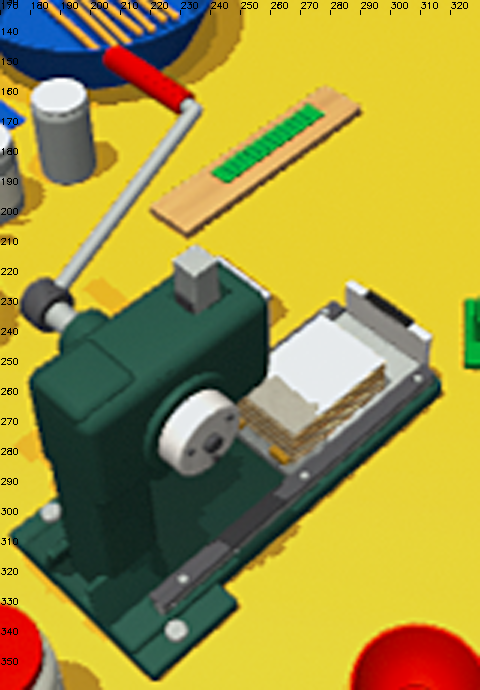

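```bash
python3 - <<'E'
from h import *
t=ctrl.get_image("top");s=ctrl.get_image("scene")
for off in (0,0.5):
    print("off",off)
    a=onz(t,np.array([[194.5,211.3],[181.6,230.3]])-off,.048); b=onz(s,np.array([[386,305.2],[356.4,311.2]])-off,.048)
    for k in(a,b): d=k[0]-k[1]; print(k.round(4).tolist(),k.mean(0).round(4),np.degrees(np.arctan2(d[1],d[0])))
    # plate corners z=.012
    c=onz(t,np.array([[190.6,202.5],[209.8,215],[190.5,243],[170.7,230.3]])-off,.012); print(c.round(4).tolist(),c.mean(0))
    c=onz(s,np.array([[340.5,308],[352,336.5],[397,326.5],[384,298.5]])-off,.012); print(c.round(4).tolist(),c.mean(0))
    # press
    print("base front corners (z.025)",onz(t,np.array([[250,234.5],[288.5,234.5]])-off,.025).round(4).tolist())
    print("base rear wing", onz(t,np.array([[244,156],[294.5,156]])-off,.025).round(4).tolist())
    # lever grip ends
    print("grip top z~.337", onz(t,np.array([[314,182],[346.5,181.7]])-off,.325).round(4).tolist())
    print("bolts z~.041",onz(t,np.array([[252.6,184],[252.6,226],[286.3,184],[286.3,226]])-off,.041).round(4).tolist())
    print("bolts s",onz(s,np.array([[309.3,256.5],[271.5,288.5]])-off,.041).round(4).tolist())
E
```

```text
off 0
[[0.5209, 0.3188, 0.048], [0.4499, 0.3627, 0.048]] [0.4854 0.3407 0.048 ] -31.739615986417842
[[0.4515, 0.3643, 0.048], [0.5226, 0.3197, 0.048]] [0.4871 0.342  0.048 ] 147.92533994897747
[[0.5609, 0.3426, 0.012], [0.5136, 0.2681, 0.012], [0.4072, 0.3358, 0.012], [0.4541, 0.412, 0.012]] [0.4839417  0.33959565 0.012     ]
[[0.5239, 0.2724, 0.012], [0.5702, 0.3482, 0.012], [0.4615, 0.4149, 0.012], [0.413, 0.339, 0.012]] [0.49216026 0.34359755 0.012     ]
base front corners (z.025) [[0.4395, 0.1141, 0.025], [0.4408, -0.0287, 0.025]]
base rear wing [[0.7421, 0.1437, 0.025], [0.7442, -0.0501, 0.025]]
grip top z~.337 [[0.5666, -0.0992, 0.325], [0.5686, -0.1986, 0.325]]
bolts z~.041 [[0.6281, 0.1074, 0.041], [0.4692, 0.1041, 0.041], [0.6294, -0.0191, 0.041], [0.4703, -0.0201, 0.041]]
bolts s [[0.4685, 0.1057, 0.041], [0.6276, 0.1074, 0.041]]
off 0.5
[[0.5227, 0.3207, 0.048], [0.4517, 0.3646, 0.048]] [0.4872 0.3426 0.048 ] -31.724778482885068
[[0.4511, 0.3625, 0.048], [0.5224, 0.3179, 0.048]] [0.4867 0.3402 0.048 ] 147.93951672086433
[[0.5628, 0.3446, 0.012], [0.5155, 0.27, 0.012], [0.409, 0.3377, 0.012], [0.456, 0.4139, 0.012]] [0.48582188 0.34155979 0.012     ]
[[0.5236, 0.2704, 0.012], [0.57, 0.3464, 0.012], [0.4612, 0.4131, 0.012], [0.4126, 0.337, 0.012]] [0.49186543 0.34170985 0.012     ]
base front corners (z.025) [[0.4413, 0.116, 0.025], [0.4427, -0.0269, 0.025]]
base rear wing [[0.7441, 0.1457, 0.025], [0.7461, -0.0481, 0.025]]
grip top z~.337 [[0.5682, -0.0977, 0.325], [0.5701, -0.1971, 0.325]]
bolts z~.041 [[0.63, 0.1093, 0.041], [0.471, 0.1059, 0.041], [0.6313, -0.0172, 0.041], [0.4722, -0.0183, 0.041]]
bolts s [[0.4681, 0.1034, 0.041], [0.6274, 0.1053, 0.041]]
```

The board centre is at about (0.487, 0.341) with its batten axis at 148°. The press origin is at about (0.691, 0.045) with a yaw of about 0.6°.

```bash
cat >> h.py <<'E'
def rel(p,yaw=None,tilt=None):
    o=ctrl.get_obs(); C=R.from_rotvec(o["tool_rot"]); d=C.inv().apply(np.array(p)-o["tool_pos"])*100
    if yaw is None: r=np.zeros(3)
    else:
        y=np.radians(yaw); x=np.array([np.cos(y),np.sin(y),0]); z=np.array([0,0,-1.]); T=R.from_matrix(np.c_[x,np.cross(z,x),z])
        r=np.degrees((C.inv()*T).as_rotvec())
    print("t %.2f"%o["t"],"pos",o["tool_pos"].round(4),"F",o["contact_force"].round(2),"open",round(o["opening"],4)); print("shift",d.round(2),"turn",r.round(2))
E
python3 -c "
from h import *
rel([.487,.341,.13],148.2)"
```

```text
t 0.35 pos [0.2165 0.5862 0.231 ] F [ 0.45 -0.26 -0.32] open 0.0853
shift [-33.87 -13.62  10.11] turn [-0.03 -0.   11.53]
```

Request:
{"method": "play_rows", "body": {
  "motion": [
    [[-1,-4,-1.6,0,0,0,1],[-1,-9,-3.6,0,0,0,3],[-1,-14,-5.6,0,0,0,5],[-1,-19,-7.6,0,0,0,7],[-1,-24,-9.6,0,0,0,9],[-1,-28,-11.3,1,0,0,11],[-1,-31.5,-12.7,2,0,0,11.5],[-1,-33.9,-13.6,3,0,0,11.5],[-1,-33.9,-13.6,3,0,0,11.5],[-1,-33.9,-13.6,3,0,0,11.5]]
  ]
}}

```text
t: 1.6
tool_pos: [0.487, 0.3416, 0.2014]
tool_rot: [-0.86, -3.021, 0.0]
contact_force: [-0.7, 0.4, 0.4]
opening: 0.0855
```

```bash
python3 - <<'E'
from h import *
w=ctrl.get_image("wrist"); cv2.imwrite("pics/w1.png",w["color"][:,:,::-1])
rel([.487,.341,.13],148.2)
print(proj(w,[[.487,.341,.048]]))
E
```

```text
t 1.65 pos [0.4869 0.3419 0.2016] F [ 0.3  -0.03  0.17] open 0.0857
shift [-0.05 -0.07  7.16] turn [0.01 0.   0.08]
[[283.65693573 194.84843787]]
```

View pics/w1.png

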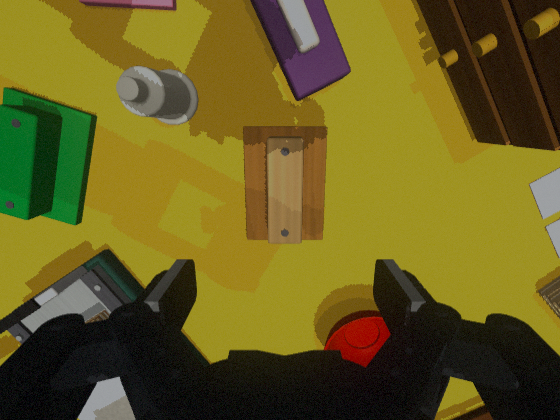

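The wrist picture shows the board between the jaws, aligned with them, with its screw dots at (285,152) and (285,233). I'll check the centre from those, then go down.

```bash
python3 - <<'E'
from h import *
w=ctrl.get_image("wrist")
a=onz(w,[[285,152],[285,233]],.048); d=a[0]-a[1];m=a.mean(0);print(m,np.degrees(np.arctan2(d[1],d[0])))
rel([m[0],m[1],.017],148.2)
E
```

```text
[0.48705978 0.34285227 0.048     ] 148.30714788796857
t 1.70 pos [0.4869 0.342  0.2017] F [-0.27  0.46 -0.79] open 0.0853
shift [ 0.04  0.07 18.47] turn [0.02 0.02 0.1 ]
```

Request:
{"method": "play_rows", "body": {
  "motion": [
    [[-1,0,0,5,0,0,0],[-1,0,0,10,0,0,0],[-1,0,0,14,0,0,0],[-1,0,0.05,17,0,0,0],[-1,0,0.05,18.4,0,0,0],[-1,0,0.05,18.4,0,0,0],[0,0,0.05,18.4,0,0,0],[1,0,0.05,18.4,0,0,0],[1,0,0.05,18.4,0,0,0],[1,0,0.05,18.4,0,0,0],[1,0,0.05,18.4,0,0,0],[1,0,0.05,18.4,0,0,0],[1,0,0.05,18.4,0,0,0]]
  ],
  "newtons": 45
}}

```text
t: 3.32
tool_pos: [0.4881, 0.3428, 0.0191]
tool_rot: [0.858, 3.02, 0.002]
contact_force: [-1.2, -0.8, 6.0]
opening: 0.035
```

```bash
python3 - <<'E'
from h import *
w=ctrl.get_image("wrist"); cv2.imwrite("pics/w2.png",w["color"][:,:,::-1])
rel([.487,.343,.017],148.2)
E
```

```text
t 3.38 pos [0.4882 0.3428 0.0191] F [-0.42 -1.06  5.65] open 0.0356
shift [ 0.11 -0.05  0.21] turn [0.12 0.08 0.1 ]
```

View pics/w2.png

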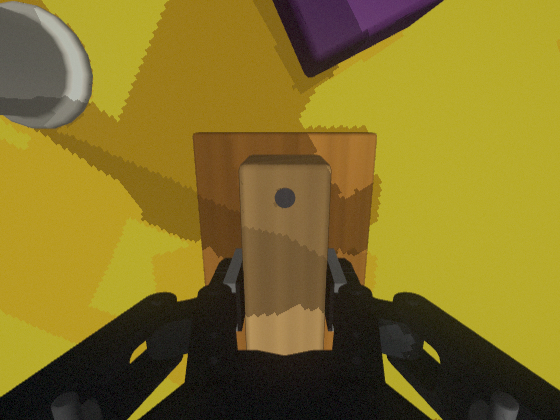

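The board is gripped and the opening reads 35 mm. I'll lift it and measure the pile in close-up.

Request:
{"method": "play_rows", "body": {
  "motion": [
    [[1,0,0,-1,0,0,0],[1,0,0,-4,0,0,0],[1,0,0,-8,0,0,0],[1,0,0,-12,0,0,0],[1,0,0,-16,0,0,0],[1,0,0,-18,0,0,0],[1,0,0,-18,0,0,0]]
  ]
}}

```text
t: 4.25
tool_pos: [0.4883, 0.343, 0.2005]
tool_rot: [0.857, 3.019, 0.005]
contact_force: [-0.3, -0.1, -2.2]
opening: 0.035
```

```bash
python3 - <<'E'
from h import *
t=ctrl.get_image("top");s=ctrl.get_image("scene")
w=ctrl.get_image("wrist"); cv2.imwrite("pics/w3.png",w["color"][:,:,::-1])
crop(t,240,165,300,240,8,"pics/tp2.png")
crop(s,240,210,330,300,6,"pics/sp2.png")
rel([.487,.343,.017],148.2)
E
```

```text
t 4.40 pos [0.4866 0.342  0.1964] F [ 0.19 -0.12 -2.06] open 0.0353
shift [-0.    0.14 17.94] turn [-0.1  -0.05  0.1 ]
```

View pics/tp2.png

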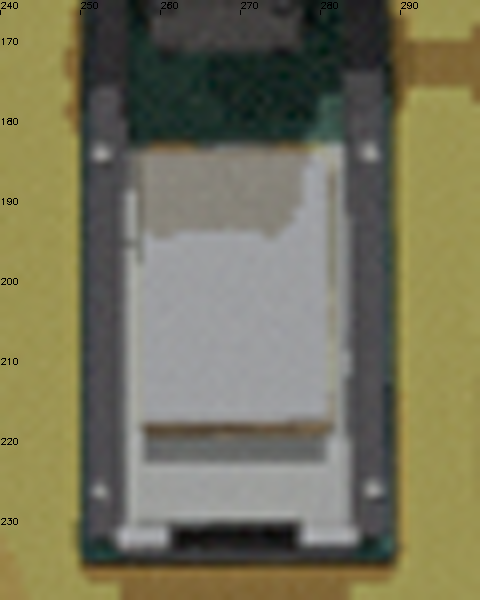

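View pics/sp2.png

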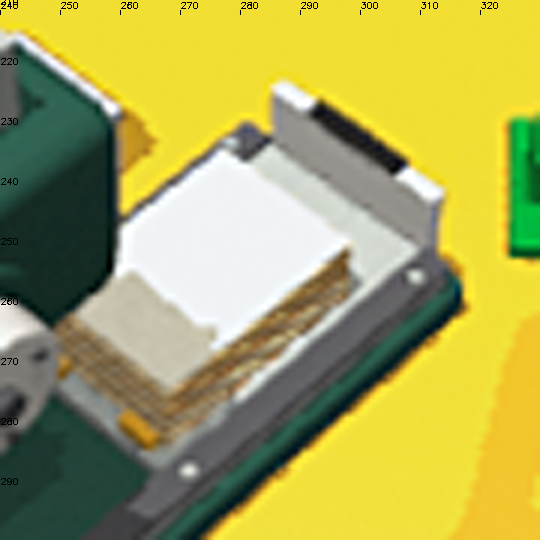

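View pics/w3.png

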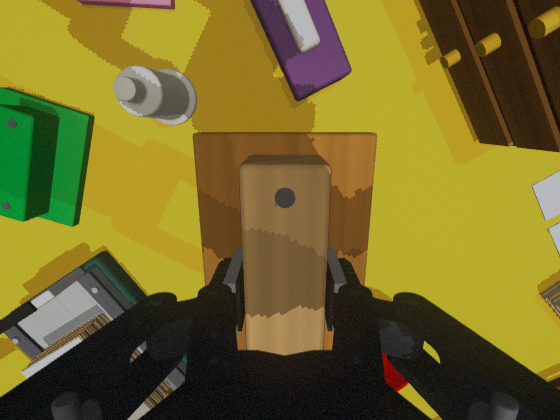

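```bash
python3 - <<'E'
from h import *
t=ctrl.get_image("top");s=ctrl.get_image("scene")
for off in(0,.5):
  P=[]
  for a,b in [((257.2,217.6),(297.8,251.5)),((280.5,217.6),(279,235)),((257,183.6),(268.3,275.5))]:
    p,e=tri([t,s],[np.array(a)-off,np.array(b)-off]); print(p.round(4),np.round(e,1).tolist()); P.append(p)
  print("centre",((P[1]+P[2])/2).round(4))
  for z in (.06,.07,.08):
    c=onz(t,np.array([(257.2,217.6),(280.5,217.6),(257,183.6),(280.5,183.6)])-off,z); print(z,c.mean(0).round(4),np.linalg.norm(c[0]-c[1]),np.linalg.norm(c[0]-c[2]))
  # front plate top edge z=.077
  print("plate", onz(t,np.array([(254.5,232.5),(284.5,232.3)])-off,.077).round(4).tolist(), onz(s,np.array([(285,224),(312.5,240.5)])-off,.077).round(4).tolist())
E
```

```text
[0.4967 0.0852 0.0701] [[0.3, -0.2], [0.4, 0.1]]
[0.4948 0.0031 0.0752] [[-0.4, 0.3], [-0.6, -0.1]]
[0.6212 0.0886 0.0767] [[0.1, -0.0], [0.1, 0.0]]
centre [0.558  0.0459 0.0759]
0.06 [0.5618 0.0452 0.06  ] 0.08507241466043286 0.12759838089814965
0.07 [0.5598 0.0449 0.07  ] 0.08450300614346191 0.12674433666859394
0.08 [0.5577 0.0446 0.08  ] 0.08393359762649096 0.12589029243903826
plate [[0.4407, 0.0944, 0.077], [0.4424, -0.0132, 0.077]] [[0.4501, -0.0126, 0.077], [0.4403, 0.0899, 0.077]]
[0.4984 0.086  0.0743] [[0.5, -0.3], [0.7, 0.1]]
[0.4966 0.0041 0.0794] [[-0.2, 0.1], [-0.3, -0.0]]
[0.6227 0.0895 0.0808] [[0.3, -0.2], [0.5, 0.1]]
centre [0.5596 0.0468 0.0801]
0.06 [0.5637 0.0471 0.06  ] 0.0850889930145838 0.12765237825203565
0.07 [0.5616 0.0468 0.07  ] 0.08451947353501602 0.1267979726062286
0.08 [0.5596 0.0465 0.08  ] 0.08394995405544821 0.12594356696042155
plate [[0.4424, 0.0962, 0.077], [0.4442, -0.0114, 0.077]] [[0.4497, -0.0151, 0.077], [0.4399, 0.0876, 0.077]]
```

```bash
python3 - <<'E'
from h import *
rel([.54,.045,.17],180.7)
rel([.558,.045,.17],180.7)
E
```

```text
t 4.50 pos [0.4866 0.3421 0.1964] F [-0.04 -0.02 -2.22] open 0.0355
shift [-20.15 -22.47   2.66] turn [ -0.08  -0.08 -32.4 ]
t 4.50 pos [0.4866 0.3421 0.1964] F [-0.04 -0.02 -2.22] open 0.0355
shift [-21.68 -21.52   2.66] turn [ -0.08  -0.08 -32.4 ]
```

Request:
{"method": "play_rows", "body": {
  "motion": [
    [[1,-1,-1.2,0,0,0,-2],[1,-3,-3.5,0,0,0,-6],[1,-6,-6.7,0,0,0,-12],[1,-9,-10,0,0,0,-18],[1,-12,-13.4,0,0,0,-24],[1,-15,-16.7,0,0,0,-29],[1,-17.6,-19.6,0,0,0,-32.4],[1,-19.5,-21.7,0,0,0,-32.4],[1,-20.5,-22.3,0,0,0,-32.4],[1,-21.3,-21.8,0,0,0,-32.4],[1,-21.7,-21.5,1,0,0,-32.4],[1,-21.7,-21.5,1.5,0,0,-32.4],[1,-21.7,-21.5,2,0,0,-32.4],[1,-21.7,-21.5,2,0,0,-32.4]]
  ]
}}

```text
t: 6.25
tool_pos: [0.5577, 0.0455, 0.1758]
tool_rot: [0.02, -3.138, 0.001]
contact_force: [0.2, 0.9, -2.1]
opening: 0.0354
```

```bash
python3 - <<'E'
from h import *
t=ctrl.get_image("top");s=ctrl.get_image("scene");w=ctrl.get_image("wrist")
crop(t,220,140,310,250,5,"pics/t4.png")
crop(s,210,150,350,310,4,"pics/s4.png")
cv2.imwrite("pics/w4.png",w["color"][:,:,::-1])
rel([.558,.045,.11],180.7)
E
```

```text
t 6.40 pos [0.5583 0.0452 0.177 ] F [ 0.11 -0.2  -2.14] open 0.0353
shift [ 0.03 -0.01  6.7 ] turn [-0.06 -0.06  0.  ]
```

View pics/s4.png

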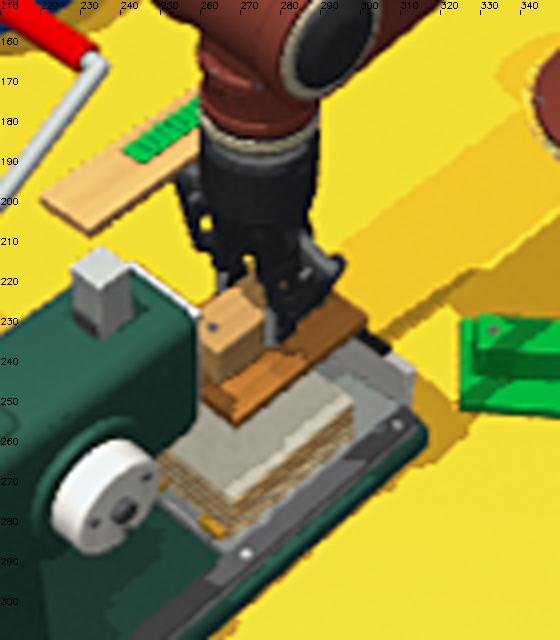

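View pics/w4.png

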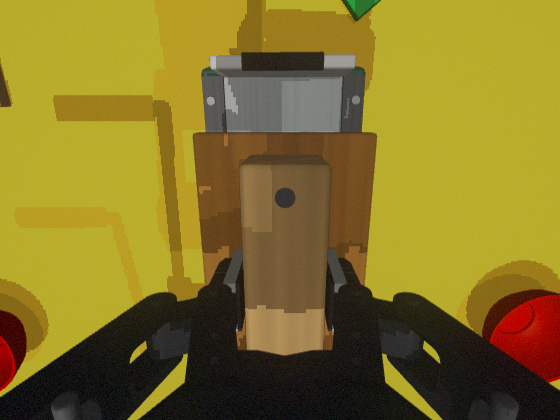

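The scene picture shows the board over the pile, about square with it. In the wrist picture the front plate is centred on the board, spanning columns 210–355. Going down.

Request:
{"method": "play_rows", "body": {
  "motion": [
    [[1,0,0,2,0,0,0],[1,0,0,4,0,0,0],[1,0,0,5.5,0,0,0],[1,0,0,6.5,0,0,0],[1,0,0,6.9,0,0,0],[1,0,0,7.1,0,0,0],[1,0,0,7.3,0,0,0],[1,0,0,7.5,0,0,0],[1,0,0,7.5,0,0,0]]
  ]
}}

```text
t: 7.52
tool_pos: [0.5583, 0.0451, 0.102]
tool_rot: [0.019, -3.141, 0.002]
contact_force: [0.1, 0.5, -2.5]
opening: 0.0358
```

Request:
{"method": "play_rows", "body": {
  "motion": [
    [[1,0,0,0.1,0,0,0],[1,0,0,0.2,0,0,0],[1,0,0,0.2,0,0,0]]
  ]
}}

```text
t: 7.9
tool_pos: [0.5582, 0.0451, 0.0999]
tool_rot: [0.019, -3.14, 0.002]
contact_force: [-0.3, 0.4, -2.4]
opening: 0.0353
```

Request:
{"method": "play_rows", "body": {
  "motion": [
    [[1,0,0,0.1,0,0,0],[1,0,0,0.2,0,0,0],[1,0,0,0.2,0,0,0]]
  ]
}}

```text
t: 8.28
tool_pos: [0.5581, 0.0451, 0.0978]
tool_rot: [0.019, -3.14, 0.001]
contact_force: [0.0, 0.0, -2.2]
opening: 0.0352
```

Request:
{"method": "play_rows", "body": {
  "motion": [
    [[1,0,0,0.1,0,0,0],[1,0,0,0.2,0,0,0],[1,0,0,0.2,0,0,0]]
  ]
}}

```text
t: 8.65
tool_pos: [0.5585, 0.0451, 0.097]
tool_rot: [0.019, -3.141, 0.002]
contact_force: [-3.4, -0.9, 5.4]
opening: 0.035
```

Request:
{"method": "play_rows", "body": {
  "motion": [
    [[1,0,0,0.1,0,0,0],[1,0,0,0.15,0,0,0],[1,0,0,0.15,0,0,0]]
  ]
}}

```text
t: 9.02
tool_pos: [0.5592, 0.0451, 0.097]
tool_rot: [-0.02, 3.141, -0.001]
contact_force: [-4.1, -0.8, 7.4]
opening: 0.0355
```

Request:
{"method": "play_rows", "body": {
  "motion": [
    [[1,0,0,0.1,0,0,0],[1,0,0,0.15,0,0,0],[1,0,0,0.15,0,0,0]]
  ]
}}

```text
t: 9.4
tool_pos: [0.5599, 0.0451, 0.0969]
tool_rot: [-0.02, 3.139, -0.001]
contact_force: [-3.0, -0.5, 6.9]
opening: 0.0353
```

Contact came at TCP z = 0.097 with about 9 N. Opening slowly.

Request:
{"method": "play_rows", "body": {
  "motion": [
    [[0.5,0,0,0,0,0,0],[0,0,0,0,0,0,0],[-0.5,0,0,0,0,0,0],[-1,0,0,0,0,0,0],[-1,0,0,0,0,0,0],[-1,0,0,0,0,0,0]]
  ]
}}

```text
t: 10.15
tool_pos: [0.5599, 0.0451, 0.0969]
tool_rot: [-0.02, 3.139, -0.001]
contact_force: [0.1, 0.5, -0.2]
opening: 0.0852
```

```bash
python3 - <<'E'
from h import *
t=ctrl.get_image("top");s=ctrl.get_image("scene");w=ctrl.get_image("wrist")
crop(s,210,150,350,310,4,"pics/s5.png")
cv2.imwrite("pics/w5.png",w["color"][:,:,::-1])
rel([.558,.045,.11],180.7)
E
```

```text
t 10.30 pos [0.5599 0.0451 0.097 ] F [-0.39 -0.65  0.28] open 0.0854
shift [ 0.19 -0.01 -1.3 ] turn [-0.04  0.12  0.01]
```

View pics/s5.png

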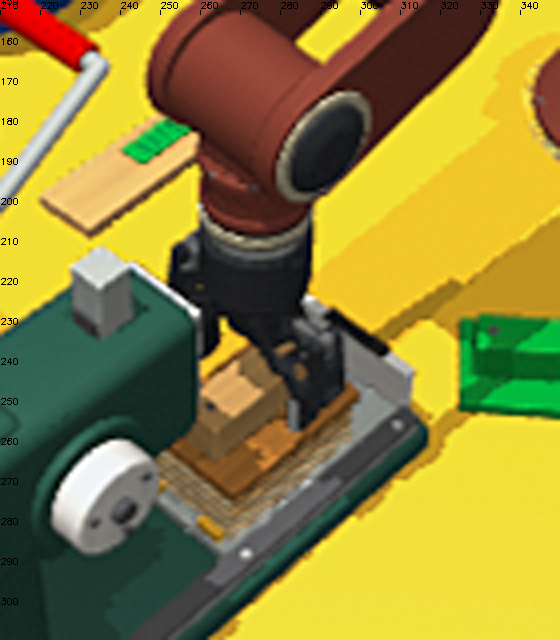

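View pics/w5.png

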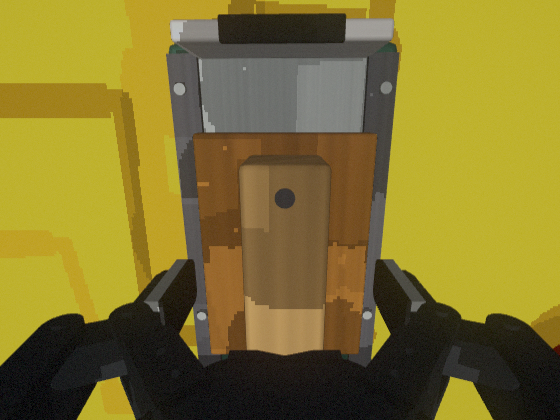

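The board is released and sits square on the pile, with even margins on both sides. I'll rise straight up, back off towards the robot and shut the fingers.

Request:
{"method": "play_rows", "body": {
  "motion": [
    [[-1,0,0,-1,0,0,0],[-1,0,0,-3,0,0,0],[-1,0,0,-6,0,0,0],[-1,0,0,-9,0,0,0],[-1,3,0,-10,0,0,0],[-1,8,0,-10,0,0,0],[0,12,0,-10,0,0,0],[1,15,0,-9,0,0,0],[1,17,0,-8,0,0,0],[1,17,0,-8,0,0,0],[1,17,0,-8,0,0,0]]
  ]
}}

```text
t: 11.68
tool_pos: [0.3909, 0.043, 0.1782]
tool_rot: [-0.019, 3.137, -0.002]
contact_force: [-0.2, 0.5, 0.4]
opening: 0.0002
```

```bash
python3 - <<'E'
from h import *
t=ctrl.get_image("top");s=ctrl.get_image("scene");w=ctrl.get_image("wrist")
crop(t,235,150,305,245,6,"pics/t6.png")
crop(s,210,190,350,310,5,"pics/s6.png")
cv2.imwrite("pics/w6.png",w["color"][:,:,::-1])
rel([.410,.045,.045],180.7)
E
```

```text
t 11.82 pos [0.3907 0.043  0.1775] F [ 0.28 -0.31  0.23] open -0.0001
shift [-1.89  0.19 13.26] turn [-0.05  0.18  0.01]
```

View pics/s6.png

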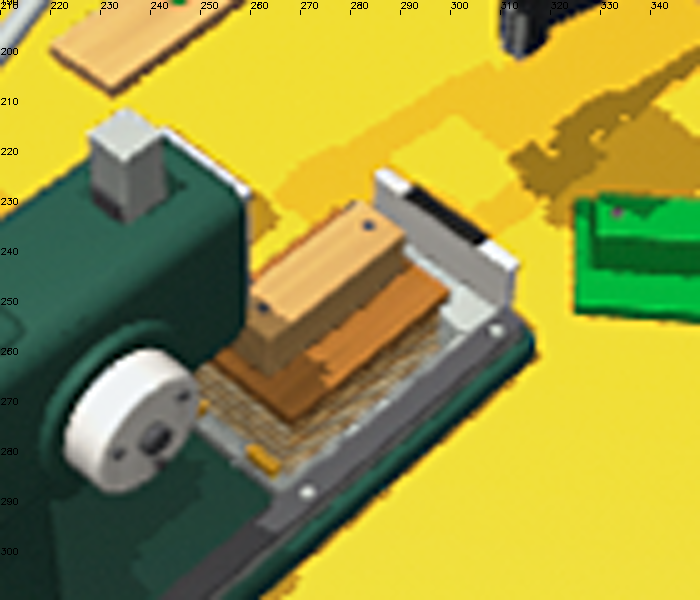

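View pics/t6.png

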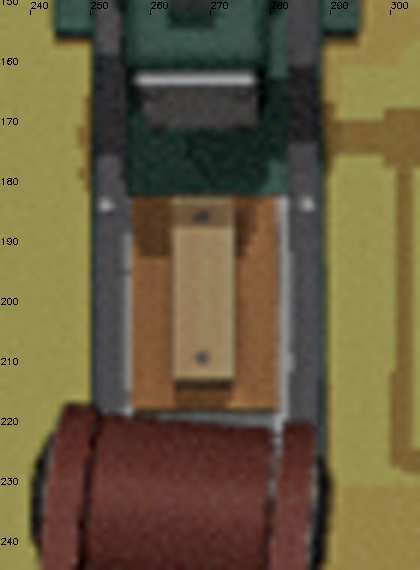

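View pics/w6.png

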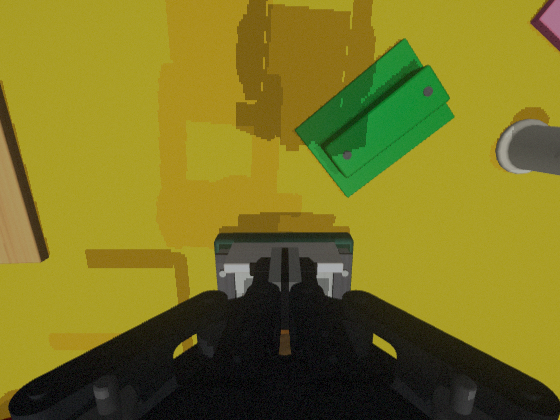

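```bash
python3 - <<'E'
from h import *
t=ctrl.get_image("top");s=ctrl.get_image("scene")
for off in(0,.5):
    a=onz(t,np.array([[267,185.8],[267,209.2]])-off,.126);b=onz(s,np.array([[262.2,251.3],[283.8,235.2]])-off,.126)
    for k in(a,b): d=k[0]-k[1]; print(k.mean(0).round(4),np.degrees(np.arctan2(d[1],d[0])).round(2),np.linalg.norm(d).round(4))
rel([.400,.045,.05],180.7)
E
```

```text
[0.5592 0.0499 0.126 ] 0.84 0.0842
[0.5597 0.0451 0.126 ] -0.51 0.0842
[0.561  0.0517 0.126 ] 0.85 0.0842
[0.5594 0.0428 0.126 ] -0.46 0.0843
t 11.93 pos [0.3903 0.043  0.177 ] F [1.24 0.22 0.41] open 0.0001
shift [-0.94  0.2  12.7 ] turn [-0.04  0.13  0.01]
```

Request:
{"method": "play_rows", "body": {
  "motion": [
    [[1,-0.5,0.1,3,0,0,0],[1,-1,0.2,7,0,0,0],[1,-1,0.2,10,0,0,0],[1,-1,0.2,12,0,0,0],[1,-1,0.2,12.7,0,0,0],[1,-1,0.2,12.7,0,0,0]]
  ]
}}

```text
t: 12.68
tool_pos: [0.4007, 0.045, 0.0501]
tool_rot: [-0.02, 3.14, -0.001]
contact_force: [-0.5, -0.5, 0.7]
opening: 0.0002
```

Request:
{"method": "play_rows", "body": {
  "motion": [
    [[1,-0.7,0,0,0,0,0],[1,-1.4,0,0,0,0,0],[1,-2,0,0,0,0,0],[1,-2.4,0,0,0,0,0],[1,-2.7,0,0,0,0,0],[1,-3.0,0,0,0,0,0],[1,-3.4,0,0,0,0,0],[1,-3.9,0,0,0,0,0],[1,-4.5,0,0,0,0,0],[1,-5.1,0,0,0,0,0],[1,-5.7,0,0,0,0,0],[1,-6.3,0,0,0,0,0]]
  ]
}}

```text
t: 14.18
tool_pos: [0.4638, 0.046, 0.0499]
tool_rot: [-0.02, 3.141, -0.0]
contact_force: [-4.7, 2.1, 0.8]
opening: -0.0001
```

Request:
{"method": "play_rows", "body": {
  "motion": [
    [[1,-0.5,0.01,0,0,0,0],[1,-1.1,0.01,0,0,0,0],[1,-1.7,0.02,0,0,0,0],[1,-2.3,0.02,0,0,0,0],[1,-2.9,0.03,0,0,0,0],[1,-3.5,0.03,0,0,0,0],[1,-4.1,0.03,0,0,0,0],[1,-4.7,0.03,0,0,0,0],[1,-5.3,0.03,0,0,0,0],[1,-5.9,0.03,0,0,0,0],[1,-6.4,0.03,0,0,0,0],[1,-6.9,0.03,0,0,0,0]]
  ]
}}

```text
t: 15.68
tool_pos: [0.5331, 0.0473, 0.0499]
tool_rot: [-0.02, 3.141, -0.0]
contact_force: [-3.9, 1.1, 0.3]
opening: -0.0
```

Request:
{"method": "play_rows", "body": {
  "motion": [
    [[1,-0.4,0,0,0,0,0],[1,-0.8,0,0,0,0,0],[1,-1.2,0,0,0,0,0],[1,-1.6,0,0,0,0,0],[1,-1.9,0,0,0,0,0],[1,-2.1,0,0,0,0,0]]
  ]
}}

```text
t: 16.42
tool_pos: [0.5542, 0.0476, 0.0499]
tool_rot: [-0.02, 3.141, 0.0]
contact_force: [-3.9, 1.4, 1.3]
opening: 0.0002
```

Request:
{"method": "play_rows", "body": {
  "motion": [
    [[1,-0.15,0,0,0,0,0],[1,-0.3,0,0,0,0,0],[1,-0.4,0,0,0,0,0]]
  ]
}}

```text
t: 16.8
tool_pos: [0.5583, 0.0477, 0.0499]
tool_rot: [-0.02, 3.141, 0.0]
contact_force: [-4.1, 2.2, 0.7]
opening: 0.0001
```

Request:
{"method": "play_rows", "body": {
  "motion": [
    [[1,-0.15,0,0,0,0,0],[1,-0.3,0,0,0,0,0],[1,-0.4,0,0,0,0,0]]
  ]
}}

```text
t: 17.18
tool_pos: [0.5586, 0.0477, 0.0499]
tool_rot: [0.02, -3.132, 0.0]
contact_force: [-21.2, 0.5, 15.0]
opening: -0.0001
```

The bed is home: the force jumped to 21 N after about 135 mm of travel. I'll back off, rise, and look.

Request:
{"method": "play_rows", "body": {
  "motion": [
    [[1,1,0,0,0,0,0],[1,3,0,0,0,0,0],[1,6,0,0,0,0,0],[1,9,0,-2,0,0,0],[1,11,0,-6,0,0,0],[1,11,0,-11,0,0,0],[1,11,0,-16,0,0,0],[1,11,0,-21,0,0,0],[1,11,0,-26,0,0,0],[1,11,0,-31,0,0,0],[1,11,0,-34,0,0,0],[1,11,0,-35,0,0,0],[1,11,0,-35,0,0,0]]
  ]
}}

```text
t: 18.8
tool_pos: [0.4525, 0.0462, 0.401]
tool_rot: [0.02, -3.133, 0.001]
contact_force: [0.0, 0.7, -1.4]
opening: -0.0001
```

```bash
python3 - <<'E'
from h import *
t=ctrl.get_image("top");s=ctrl.get_image("scene");w=ctrl.get_image("wrist")
cv2.imwrite("pics/t7.png",t["color"][:,:,::-1])
crop(s,170,130,330,310,4,"pics/s7.png")
crop(t,300,165,360,195,10,"pics/tg7.png")
cv2.imwrite("pics/w7.png",w["color"][:,:,::-1])
rel([.571,-.150,.38],180.7)
E
```

```text
t 18.95 pos [0.4518 0.0463 0.3988] F [ 0.57 -0.4  -0.75] open -0.0002
shift [-11.69 -19.79   1.74] turn [ 0.   -0.72  0.03]
```

View pics/s7.png

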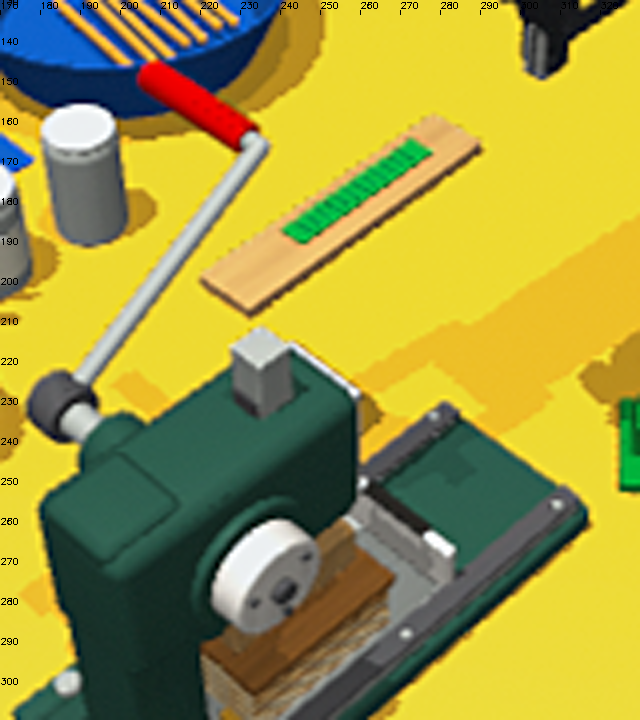

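View pics/w7.png

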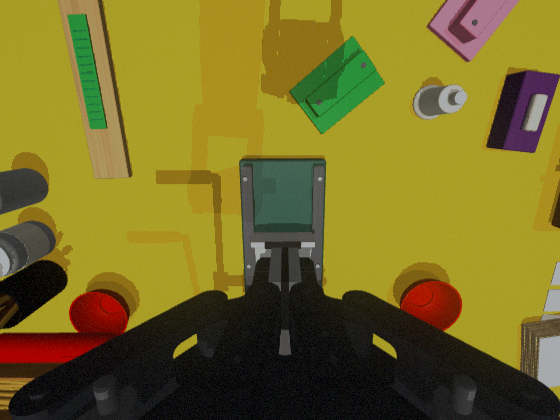

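View pics/t7.png

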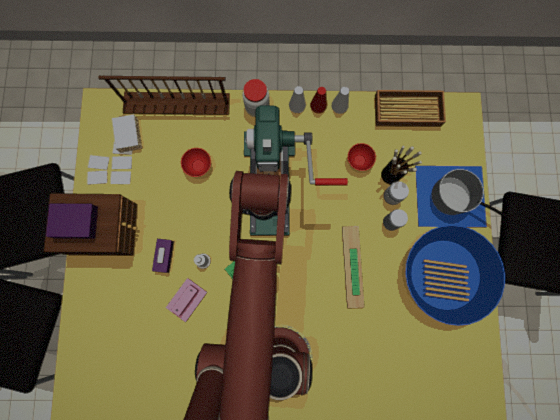

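The bed is home with the board under the ram. Next I'll triangulate the grip's ends with a red mask in both views.

```bash
python3 - <<'E'
from h import *
t=ctrl.get_image("top");s=ctrl.get_image("scene")
def red(im,x0,y0,x1,y1):
    c=im["color"][y0:y1,x0:x1].astype(int); m=((c[:,:,0]>90)&(c[:,:,1]<60)&(c[:,:,2]<70)).astype(np.uint8)
    n,l,st,ce=cv2.connectedComponentsWithStats(m); i=1+np.argmax(st[1:,4]); ys,xs=np.where(l==i)
    r=cv2.minAreaRect(np.c_[xs,ys].astype(np.float32)); print(r)
    return np.array(r[0])+[x0,y0]
a=red(t,300,165,360,195);b=red(s,195,135,245,175)
print(a,b)
for off in(0,-.5):
  p,e=tri([t,s],[a-off,b-off]);print(p,np.round(e,1).tolist())
rel([.570,-.150,.36],180.7)
E
```

```text
((30.5, 16.0), (6.0, 31.0), 90.0)
((23.30769157409668, 20.53845977783203), (32.172611236572266, 8.875203132629395), 33.6900634765625)
[330.5 181. ] [218.30769157 155.53845978]
[ 0.57062511 -0.15054672  0.32826482] [[0.4, -0.4], [0.6, 0.2]]
[ 0.56921346 -0.15177647  0.32536332] [[0.2, -0.2], [0.3, 0.1]]
t 19.05 pos [0.4518 0.0464 0.3992] F [-0.54  0.29 -0.3 ] open -0.0003
shift [-11.62 -19.79   3.77] turn [ 0.   -0.71  0.04]
```

Request:
{"method": "play_rows", "body": {
  "motion": [
    [[1,-1,-2,0,0,-0.3,0],[1,-3,-5.5,0,0,-0.7,0],[1,-5.5,-9.5,0,0,-0.7,0],[1,-8,-13.5,0,0,-0.7,0],[1,-10,-17,0,0,-0.7,0],[1,-11.2,-19,0,0,-0.7,0],[1,-11.6,-19.8,1,0,-0.7,0],[1,-11.6,-19.8,2.5,0,-0.7,0],[1,-11.6,-19.8,3.8,0,-0.7,0],[1,-11.6,-19.8,3.8,0,-0.7,0]]
  ]
}}

```text
t: 20.3
tool_pos: [0.5689, -0.1491, 0.3575]
tool_rot: [0.022, -3.138, -0.002]
contact_force: [0.1, 0.3, -0.1]
opening: -0.0001
```

```bash
python3 - <<'E'
from h import *
s=ctrl.get_image("scene");w=ctrl.get_image("wrist")
crop(s,150,60,330,240,4,"pics/s8.png")
cv2.imwrite("pics/w8.png",w["color"][:,:,::-1])
for th in np.arange(0,.56,.05):
    print(th.round(2),(.570+.179-.21*np.cos(.55-th)).round(4),(.215+.21*np.sin(.55-th)+.012).round(4))
rel([.570,-.150,.345],180.7)
E
```

```text
0.0 0.57 0.3368
0.05 0.5647 0.3277
0.1 0.5599 0.3183
0.15 0.5556 0.3088
0.2 0.5517 0.299
0.25 0.5484 0.2891
0.3 0.5455 0.279
0.35 0.5432 0.2687
0.4 0.5414 0.2584
0.45 0.54 0.248
0.5 0.5393 0.2375
0.55 0.539 0.227
t 20.40 pos [ 0.5696 -0.1495  0.3598] F [0.6  0.24 0.43] open -0.0001
shift [-0.04 -0.05  1.48] turn [ 0.   -0.    0.08]
```

View pics/s8.png

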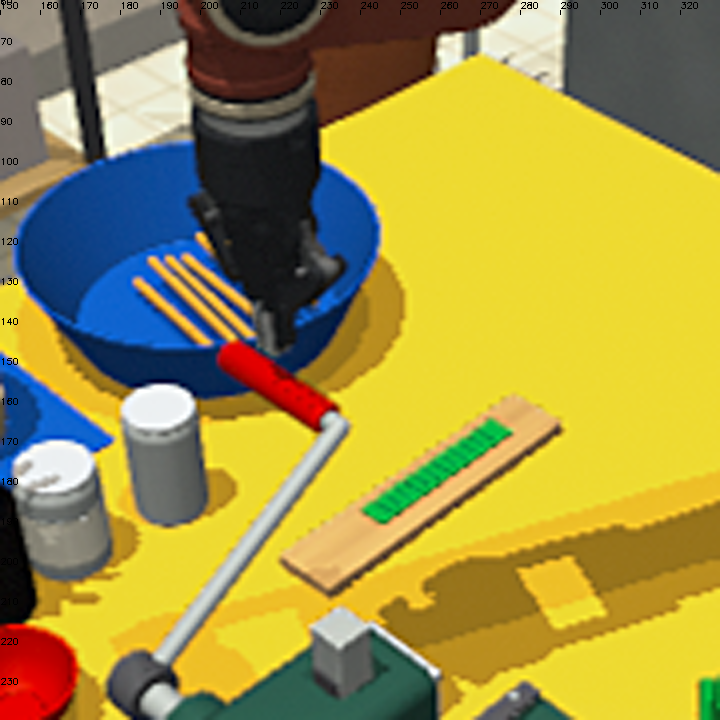

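View pics/w8.png

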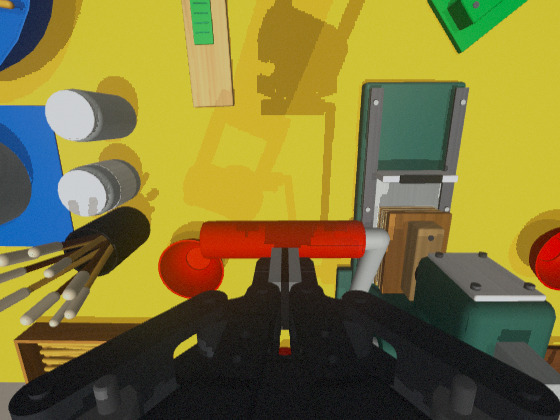

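The fingertips are over the middle of the grip. I'll draw it down along its arc.

Request:
{"method": "play_rows", "body": {
  "motion": [
    [[1,0,0,0.8,0,0,0],[1,0,0,1.5,0,0,0],[1,0,0,1.9,0,0,0],[1,0,0,2.2,0,0,0],[1,0.1,0,2.5,0,0,0],[1,0.3,0,2.8,0,0,0],[1,0.4,0,3.1,0,0,0]]
  ]
}}

```text
t: 21.28
tool_pos: [0.5654, -0.1497, 0.3291]
tool_rot: [-0.021, 3.141, -0.001]
contact_force: [-1.1, 0.4, 2.3]
opening: 0.0003
```

```bash
python3 - <<'E'
from h import *
rel([.5535,-.150,.304],180.7)
w=ctrl.get_image("wrist");cv2.imwrite("pics/w9.png",w["color"][:,:,::-1])
E
```

```text
t 21.27 pos [ 0.5654 -0.1497  0.3291] F [-1.06  0.38  2.29] open 0.0003
shift [ 1.2  -0.02  2.51] turn [-0.02  0.01  0.07]
```

View pics/w9.png

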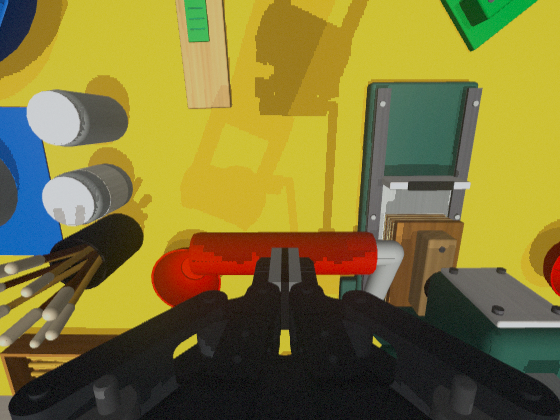

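Request:
{"method": "play_rows", "body": {
  "motion": [
    [[1,0.25,0,0.5,0,0,0],[1,0.55,0,1.0,0,0,0],[1,0.8,0,1.5,0,0,0],[1,1.0,0,2.0,0,0,0],[1,1.2,0,2.5,0,0,0],[1,1.4,0,3.0,0,0,0],[1,1.55,0,3.5,0,0,0],[1,1.7,0,4.0,0,0,0],[1,1.85,0,4.5,0,0,0],[1,1.95,0,4.9,0,0,0]]
  ]
}}

```text
t: 22.58
tool_pos: [0.5456, -0.1499, 0.2791]
tool_rot: [0.021, -3.141, -0.0]
contact_force: [-1.2, 0.1, 1.4]
opening: -0.0001
```

Request:
{"method": "play_rows", "body": {
  "motion": [
    [[1,0.1,0,0.3,0,0,0],[1,0.15,0,0.6,0,0,0],[1,0.2,0,0.9,0,0,0]]
  ]
}}

```text
t: 22.95
tool_pos: [0.5436, -0.1499, 0.27]
tool_rot: [0.021, -3.141, 0.0]
contact_force: [-3.1, 1.1, 3.5]
opening: -0.0004
```

Request:
{"method": "play_rows", "body": {
  "motion": [
    [[1,0.05,0,0.3,0,0,0],[1,0.1,0,0.6,0,0,0],[1,0.1,0,0.6,0,0,0]]
  ]
}}

```text
t: 23.32
tool_pos: [0.5422, -0.1499, 0.2644]
tool_rot: [0.021, -3.14, 0.0]
contact_force: [-4.0, 1.1, 5.7]
opening: -0.0002
```

Request:
{"method": "play_rows", "body": {
  "motion": [
    [[1,0.05,0,0.3,0,0,0],[1,0.1,0,0.6,0,0,0],[1,0.1,0,0.6,0,0,0]]
  ]
}}

```text
t: 23.7
tool_pos: [0.5411, -0.15, 0.2597]
tool_rot: [0.021, -3.14, 0.001]
contact_force: [-5.4, 1.1, 7.2]
opening: 0.0001
```

Request:
{"method": "play_rows", "body": {
  "motion": [
    [[1,0.05,0,0.3,0,0,0],[1,0.1,0,0.6,0,0,0],[1,0.1,0,0.6,0,0,0]]
  ]
}}

```text
t: 24.08
tool_pos: [0.5403, -0.15, 0.2556]
tool_rot: [-0.021, 3.141, -0.002]
contact_force: [-5.5, 2.7, 10.2]
opening: 0.0001
```

Request:
{"method": "play_rows", "body": {
  "motion": [
    [[1,0.03,0,0.3,0,0,0],[1,0.05,0,0.6,0,0,0],[1,0.05,0,0.8,0,0,0],[1,0.05,0,0.8,0,0,0]]
  ]
}}

```text
t: 24.58
tool_pos: [0.5395, -0.15, 0.2503]
tool_rot: [0.021, -3.141, 0.002]
contact_force: [-9.2, 1.3, 13.1]
opening: 0.0
```

Request:
{"method": "play_rows", "body": {
  "motion": [
    [[1,0.08,0,0.3,0,0,0],[1,0.08,0,0.3,0,0,0],[1,0.08,0,0.3,0,0,0],[1,0.08,0,0.3,0,0,0],[1,0.08,0,0.3,0,0,0],[1,0.08,0,0.3,0,0,0],[1,0.08,0,0.3,0,0,0],[1,0.08,0,0.3,0,0,0],[1,0.08,0,0.3,0,0,0],[1,0.08,0,0.3,0,0,0],[1,0.08,0,0.3,0,0,0],[1,0.08,0,0.3,0,0,0]]
  ]
}}

```text
t: 26.08
tool_pos: [0.5394, -0.15, 0.2504]
tool_rot: [-0.022, 3.139, -0.003]
contact_force: [-5.4, 2.3, 12.2]
opening: -0.0002
```

```bash
python3 - <<'E'
from h import *
rel([.5484,-.150,.2891],180.7)
s=ctrl.get_image("scene");crop(s,170,130,330,310,4,"pics/s10.png")
w=ctrl.get_image("wrist");cv2.imwrite("pics/w10.png",w["color"][:,:,::-1])
E
```

```text
t 26.07 pos [ 0.5394 -0.15    0.2504] F [-5.38  2.28 12.23] open -0.0002
shift [-0.91 -0.02 -3.86] turn [-0.12  0.16  0.09]
```

View pics/w10.png

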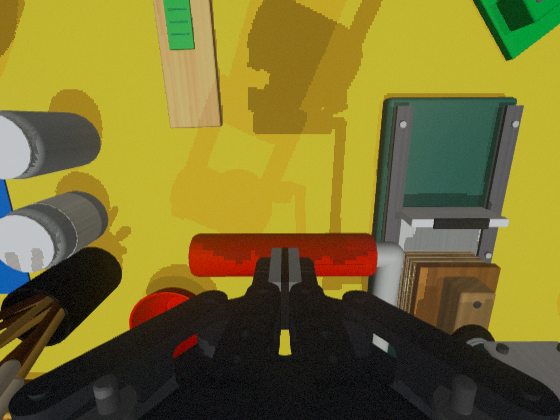

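View pics/s10.png

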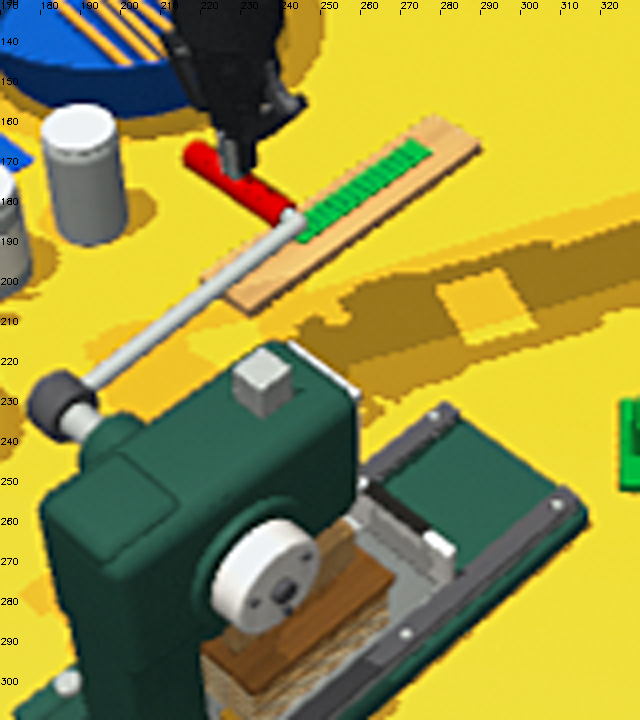

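It held for 1.5 s at 12–13 N on the grip, about 10 N beyond the spring. Easing back up along the arc.

Request:
{"method": "play_rows", "body": {
  "motion": [
    [[1,0,0,0,0,0,0],[1,-0.1,0,-0.4,0,0,0],[1,-0.2,0,-0.8,0,0,0],[1,-0.3,0,-1.3,0,0,0],[1,-0.4,0,-1.8,0,0,0],[1,-0.5,0,-2.3,0,0,0],[1,-0.6,0,-2.8,0,0,0],[1,-0.75,0,-3.3,0,0,0],[1,-0.9,0,-3.8,0,0,0],[1,-1.05,0,-4.3,0,0,0],[1,-1.25,0,-4.8,0,0,0],[1,-1.4,0,-5.3,0,0,0],[1,-1.6,0,-5.8,0,0,0],[1,-1.85,0,-6.3,0,0,0],[1,-2.05,0,-6.8,0,0,0]]
  ]
}}

```text
t: 28.05
tool_pos: [0.5598, -0.1496, 0.3187]
tool_rot: [-0.022, 3.139, -0.003]
contact_force: [1.0, 0.4, 0.3]
opening: -0.0002
```

Request:
{"method": "play_rows", "body": {
  "motion": [
    [[1,-0.2,0,-0.3,0,0,0],[1,-0.4,0,-0.6,0,0,0],[1,-0.5,0,-0.9,0,0,0],[1,-0.7,0,-1.2,0,0,0],[1,-0.85,0,-1.5,0,0,0],[1,-1.0,0,-1.8,0,0,0],[1,-1.0,0,-2.1,0,0,0],[1,-1.0,0,-2.4,0,0,0]]
  ]
}}

```text
t: 29.05
tool_pos: [0.5696, -0.1494, 0.3427]
tool_rot: [-0.022, 3.139, -0.003]
contact_force: [-0.4, 0.3, 0.7]
opening: 0.0002
```

Request:
{"method": "play_rows", "body": {
  "motion": [
    [[1,0,0,-1,0,0,0],[1,0,0,-3,0,0,0],[1,0,0,-6,0,0,0],[1,2,0,-7,0,0,0],[1,6,0,-7,0,0,0],[1,10,0,-7,0,0,0],[1,14,0,-7,0,0,0],[1,16,0,-7,0,0,0],[1,16,0,-7,0,0,0]]
  ]
}}

```text
t: 30.18
tool_pos: [0.409, -0.1516, 0.4147]
tool_rot: [-0.02, 3.136, -0.006]
contact_force: [1.4, -0.0, 0.7]
opening: 0.0003
```

```bash
python3 - <<'E'
from h import *
rel([.5484,-.150,.2891],180.7)
s=ctrl.get_image("scene");crop(s,170,130,330,310,4,"pics/s11.png")
t=ctrl.get_image("top");cv2.imwrite("pics/t11.png",t["color"][:,:,::-1])
w=ctrl.get_image("wrist");cv2.imwrite("pics/w11.png",w["color"][:,:,::-1])
E
```

```text
t 30.18 pos [ 0.409  -0.1516  0.4147] F [ 1.36 -0.01  0.67] open 0.0003
shift [-13.87   0.03  12.64] turn [-0.23  0.33  0.03]
```

View pics/s11.png

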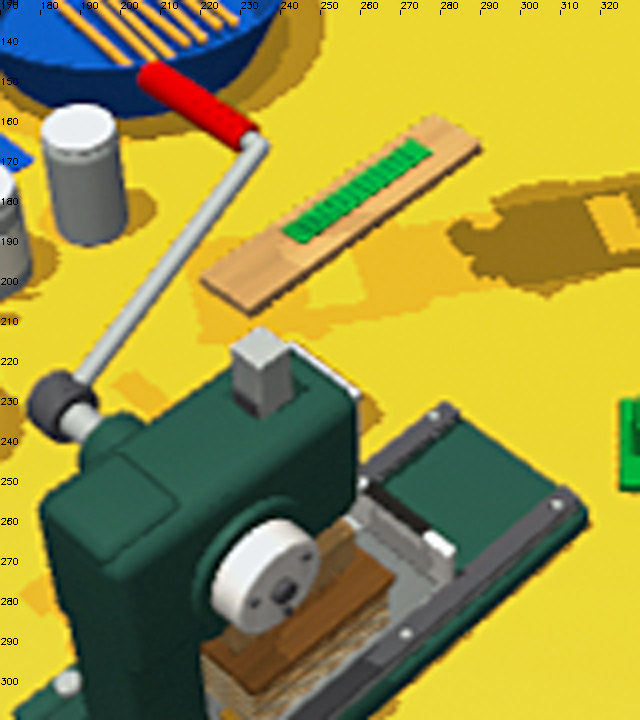

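View pics/t11.png

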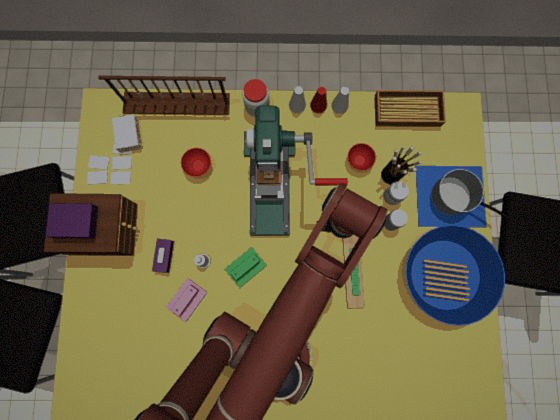

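View pics/w11.png

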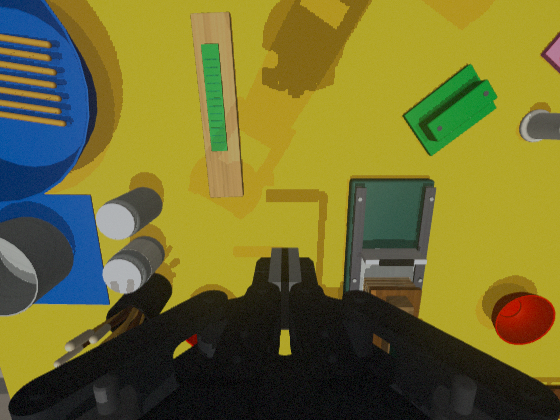

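The scene picture matches the one taken before pressing: grip at (218,155), front plate in the same place, board flat on the pile. The top picture shows all the bystanders where they were. Handing in.

```bash
python3 -c "
from station import ctrl
print(ctrl.finish_job())"
```

```text
the job is handed in; nothing more can be done
None
```

The pile is nipped and the job is handed in; the hand-in gave no verdict. The arm finished its moves at about 30 s of the 72 s allowed.

- **Placing:** I laid the pressing board on the pile, batten up, with first contact at about 8–9 N and the pile's top about 78 mm above the table. The camera views put its centre within about 6 mm of the pile's and its angle within about 1.5°. The top and scene views differed by 5–9 mm across the press, but the wrist view showed it evenly centred.
- **Bed:** I pushed the bed in about 135 mm, until the force rose from 4 N to 21 N at the stop.
- **Pressing:** I drew the lever down about 22 mm past contact and held it 1.5 s at 12–13 N on the grip. That is an estimated 50 N on the board; I had no direct reading of the press force.
- **Return:** I eased the lever back up along its arc at about 0.04 m/s.

My last pictures show the lever up and the bed home, both where they were before pressing. They also show the board flat on the pile, the bystanders unmoved and the arm clear of everything. No check failed. Under the press head I could only judge the board's position by eye.

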